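# Sweep the squeezed lime halves into the scrap tray

## Task

The juice is pressed, so clear away the three squeezed lime halves: with the fingertips, push each green half across the granite and through the open side of the steel scrap tray until all three lie wholly inside it. Only slide them, cut face down as they are: do not lift them or tip them over. Leave everything else standing where it is.

Things in the scene. Friction and masses are not known exactly. Their poses are not given: they have to be found in the camera images.
- tray: steel scrap tray, fixed on the granite, 220 mm (its x) by 160 mm (its y) outside. Walls 4 mm thick, 40 mm high on its -x, +x and +y sides; its whole -y side is open. Floor: a thin sheet flush with the granite, no lip to climb. Origin at the centre of its underside; its +y points from the open side to the back wall, behind which a 60 mm wide tab juts out 19 mm
- tray_mouth (a point): middle of the tray's open side at surface height, 80 mm from the tray's origin along its -y; axes as the tray's
- lime1: squeezed lime half, green dome lying cut face down on the granite, 48 mm across, 26 mm high, its side upright up to 12 mm above the surface, about 35 g; loose, slides when pushed low on its side and stops at once when no longer pushed; origin at the centre of its flat underside
- lime2: squeezed lime half, green dome lying cut face down on the granite, 48 mm across, 26 mm high, its side upright up to 12 mm above the surface, about 35 g; loose, slides when pushed low on its side and stops at once when no longer pushed; origin at the centre of its flat underside
- lime3: squeezed lime half, green dome lying cut face down on the granite, 48 mm across, 26 mm high, its side upright up to 12 mm above the surface, about 35 g; loose, slides when pushed low on its side and stops at once when no longer pushed; origin at the centre of its flat underside
- salt: terracotta salt pot with pale wooden lid, 63 mm across, 55 mm high, standing among the lime halves; loose, origin at the centre of its underside; to be left alone
- tinto: small white coffee cup, 56 mm across at the rim, 50 mm high; loose, origin at the centre of its underside; to be left alone
- mug: blue enamel mug, 80 mm across plus a side handle, 80 mm high; loose, origin at the centre of its underside; to be left alone
- keeper: white ceramic garlic keeper with lid, in front of the tall fixed steel juicer at the right-hand side, 116 mm across, 123 mm high; loose, origin at the centre of its underside; to be left alone
- budare: black round flat griddle, 220 mm across, 10 mm high, with a stub grip 43 mm long beyond its rim; loose, heavy, origin at the centre of its underside; to be left alone
- spice: amber spice jar with red cap, 48 mm across, 85 mm high; loose, origin at the centre of its underside; to be left alone

How it is judged:
By the outcome, as a careful person would: the job done as asked, in the order asked, and still so for the second after the job is handed in, with the robot touching nothing.
It also fails if it takes over 72 s, if anything falls off the work surface, if the arm or the gripper's body presses on something with over 40 N, if the wrist force passes 120 N, or if a joint passes its speed limit or range.

## Robot

A 7-joint arm with a two-finger parallel gripper is mounted at the origin on the work surface. World frame = base frame: x ahead of the robot, y to its left, z up, the work surface at z = 0. Lengths are in m, angles in rad, forces in N, time in s.
With the tool pointing down it reaches from about 0.4 to 0.85 m from the base axis. Payload 4.5 kg.
Tool frame: the origin (TCP) lies on the centre line of the jaws, within the pads' length; the fingertips stand r.tip_extent ahead of it and the grasp point (between the pads) is the TCP (r.tip_extent is the distance from the TCP to the fingertips, in m); z points along the fingers, y is the line along which they close (so a half turn about z gives the same grasp; the last joint's range is limited). The gripper opens to 88 mm and grips with 3 to 60 N. Pads are 18 mm wide; open, the fingers measure 123 mm over their backs; the gripper's body (75 mm by 187 mm) begins 45 mm behind the grasp point.
Start: joints at [-1.097, 0.689, -0.195, 1.565, 0.157, 0.902, -0.215], TCP at [0.266, 0.566, 0.258] pointing down, gripper open.
Joint ranges: [-3.01, 3.01], [-0.46, 2.08], [-1.47, 1.51], [0.13, 2.56], [-1, 4.14], [0.04, 2.09], [-2.66, 2.66]. Speed limits (rad/s): [2.57, 2.57, 3.14, 3.14, 3.14, 3.14, 3.14].

## Interface

Orientations are given as a unit quaternion [x, y, z, w].
In Python, from plant import sensors, vision, finish_job, r gives the robot as it stands. The module is installed in compiled form; this text tells all that it offers.
- The arm moves only by the tool step_arm, never from a script. Its argument "steps" is a list of rows, each a list of 2 entries, a list of its own where there are three numbers: the shift along the tool's x, y, z in cm, then the turn, a rotation vector about the tool's x, y, z in degrees. A call has 1 to 12 rows; each row shifts and turns the commanded pose from where the row before left it, along the tool's axes as they then stand; what a row does not reach is not made up. A row lasts 1/8 s, in which the tool goes at most 62.5 mm and 10.7 degrees, less where a joint would pass 70% of its speed; a pose out of reach is approached as far as the arm can. A call with a gripper value outside its range is refused whole. "claw" is the opening, from -1 (shut) to 1 (fully open), set as the call begins (left out, the last holds). The fingers move at their own pace and stop on an object; "grip_force" is the grip in N (left out, the last holds). Time passes only in rows, so rows that do not move let the fingers close. It gives the time, the measured TCP pose, the force, the opening and the grip force at its end, in the units of the state.
- sensors.get_state(): the state, without advancing time (a new reading comes with each control period).
- vision.snapshot(name): name is "scene" or "side" or "wrist"; returns a dict with "img" (384x512x3 uint8, red, green, blue), "fx", "fy", "cx", "cy" (pixels), "position" and "rotation" of the camera in the world. Camera axes: x right, y down, z forward; pixel columns grow to the right and rows downward; lengths in m; the calibration is good to about 2 mm. The wrist camera is an equidistant fisheye: a pixel r from the principal point sees the ray r / f radians off the axis. A picture is of the moment at which its call begins. There is no depth.
- finish_job(): hands the job in; it is judged then, once.
The state is a dict: "clock": time; "q": joint angles; "qd": joint speeds; "joint_torque": joint torques, N m; "tool_pos": TCP position; "eef_rot": TCP orientation; "contact_force": force on the tool from outside, world axes, zero at the start; "moment": the same for the moment, N m; "opening": opening from 0.0 (shut) to 1.0 (fully open); "finger_force": force on a finger pad.
Only numpy, scipy, OpenCV 4.12 (cv2) and the standard library are available. Lean on these libraries where they do the work, as an engineer would, in place of code of your own. Each camera call takes 0.05 s, during which the arm holds its last target. There are 200 camera calls.

## Working session

There is one attempt and no reset: what is moved stays moved. The work goes in short steps, Python scripts to look and compute and a tool call to move; the robot and the scene stay as the last step left them, time stands still between calls to the robot, and variables do not carry over. Pictures are saved under pics/ and viewed, at most 10 in all, crops included, and the job is handed in when it is done.

Besides the shell and the picture viewer there is one more tool, called after ">>>" as name([rows], argument=value, ...), one row to a line, values as JSON. step_arm: Moves the arm, as the interface text tells. Its arguments: {"type":"object","properties":{"steps":{"type":"array"},"claw":{"type":"number"},"grip_force":{"type":"number"}},"required":["steps"]}

```bash
mkdir -p pics
cat > h.py <<'E'
import numpy as np, cv2
from plant import sensors, vision, finish_job, r
def snap(n,f=None):
    s=vision.snapshot(n)
    if f: cv2.imwrite('pics/'+f,s['img'][:,:,::-1])
    return s
def ray(s,u,v,z):
    d=np.array([(u-s['cx'])/s['fx'],(v-s['cy'])/s['fy'],1.])
    d=np.array(s['rotation'])@d; p=np.array(s['position'])
    return p+d*(z-p[2])/d[2]
E
python3 - <<'E'
from h import *
a=snap('scene','a.png');b=snap('side','b.png')
for s in(a,b):print({k:np.round(v,3).tolist() for k,v in s.items() if k!='img'})
st=sensors.get_state();print(st['clock'],st['tool_pos'],st['eef_rot'],st['opening'],r.tip_extent,st['contact_force'])
im=np.hstack([a['img'],b['img']])
E
```

```text
{'fx': 451.832, 'fy': 451.832, 'cx': 262.464, 'cy': 190.049, 'position': [1.448, -0.478, 0.77], 'rotation': [0.751, 0.49, -0.247, -0.367]}
{'fx': 407.925, 'fy': 407.925, 'cx': 261.231, 'cy': 193.829, 'position': [0.237, -0.757, 0.826], 'rotation': [0.905, -0.198, 0.071, -0.37]}
0.1 [0.26591228 0.56505061 0.25702406] [ 2.18066214e-01  9.75933664e-01 -7.74536785e-04 -1.01114951e-04] 1.001281214437665 0.019 [-0.07315461 -0.00892809  0.18186081]
```

View pics/a.png

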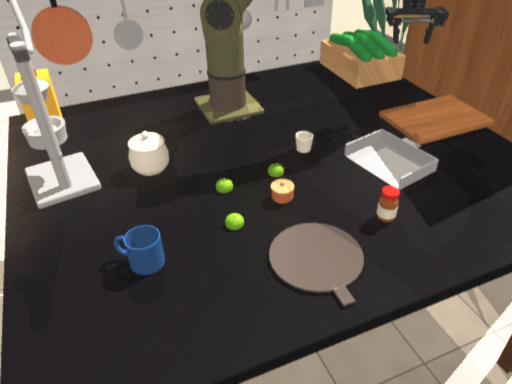

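View pics/b.png

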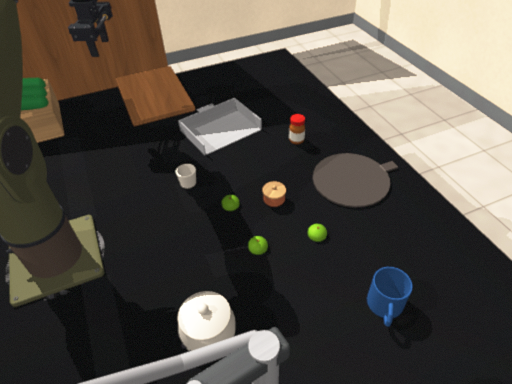

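```bash
sed -i '/def ray/,$d' h.py
cat >> h.py <<'E'
from scipy.spatial.transform import Rotation as R
def ray(s,u,v,z):
    d=np.array([(u-s['cx'])/s['fx'],(v-s['cy'])/s['fy'],1.])
    d=R.from_quat(s['rotation']).as_matrix()@d; p=np.array(s['position'])
    return p+d*(z-p[2])/d[2]
def blobs(s,lo,hi,mn=60):
    m=cv2.inRange(cv2.cvtColor(s['img'],cv2.COLOR_RGB2HSV),lo,hi)
    n,l,st,c=cv2.connectedComponentsWithStats(m)
    return [(c[i],st[i]) for i in range(1,n) if st[i][4]>mn]
E
python3 - <<'E'
from h import *
a=snap('scene');b=snap('side')
def crop(s,x,y): return cv2.resize(s['img'][y:y+100,x:x+130],None,fx=6,fy=6,interpolation=cv2.INTER_CUBIC)[:,:,::-1]
A=cv2.resize(crop(a,325,115),(520,400));B=cv2.resize(crop(b,160,80),(520,400))
cv2.imwrite('pics/c.png',cv2.resize(A,(780,600)));cv2.imwrite('pics/d.png',cv2.resize(B,(780,600)))
for n,s in(('scene',a),('side',b)):
  for c,st in blobs(s,(30,100,40),(75,255,255)):
    print(n,'lime',c.round(1),st,ray(s,*c,.012).round(4))
  for nm,lo,hi,z in(('terra',(5,60,60),(20,255,255),.03),('blue',(100,100,40),(125,255,255),.04),('white',(0,0,170),(30,60,255),.03),('red',(0,180,100),(4,255,255),.08)):
    for c,st in blobs(s,lo,hi,100):
      if 120<st[1]<330 and st[4]<4000 or nm=='red': print(n,nm,c.round(1),st,ray(s,*c,z).round(3))
print('budare',ray(a,316,258,.01),ray(b,351,180,.01))
print('tinto rim',ray(a,304,135,.05),ray(b,187,169,.05),'salt lid', ray(a,283,185,.05),ray(b,274,189,.05))
E
```

```text
scene lime [365.3  44.1] [ 330   30   68   32 1304] [-0.3077  0.8044  0.012 ]
scene lime [275.5 169.9] [267 163  18  15 219] [ 0.4636 -0.0189  0.012 ]
scene lime [223.9 185.4] [215 178  19  16 245] [ 0.473  -0.1824  0.012 ]
scene lime [234.2 221.1] [225 212  20  19 302] [ 0.6262 -0.209   0.012 ]
scene terra [282.2 193. ] [270 178  25  26 340] [ 0.592 -0.058  0.03 ]
scene terra [388.  203.7] [378 196  21  15 208] [0.744 0.171 0.03 ]
scene blue [142.2 248.9] [ 113  224   52   52 1836] [ 0.661 -0.444  0.04 ]
scene white [147.1 152.5] [ 128  131   39   44 1361] [ 0.243 -0.346  0.03 ]
scene white [303.6 140.6] [296 131  17  21 293] [0.377 0.118 0.03 ]
scene white [383.9 164.1] [ 347  145   75   43 1513] [0.589 0.269 0.03 ]
scene white [ 74.7 176.5] [  37  152   64   53 1210] [ 0.284 -0.56   0.03 ]
scene white [ 43.9 175.1] [ 25 161  34  33 568] [ 0.24 -0.64  0.03]
scene white [386.9 213.2] [379 206  19  13 143] [0.774 0.146 0.03 ]
scene red [389.9 192.9] [382 185  18  16 208] [0.759 0.157 0.08 ]
side lime [33.2 93.6] [ 20  77  29  34 773] [-0.0074  0.8118  0.012 ]
side lime [230.2 202.3] 
[... 227 characters left out ...]
16  10 126] [0.765 0.175 0.03 ]
side terra [273.7 193.1] [262 181  25  26 524] [ 0.573 -0.056  0.03 ]
side terra [ 34.  260.6] [  9 245  49  33 589] [-0.039 -0.015  0.03 ]
side blue [388.7 292.7] [ 366  266   47   61 1930] [ 0.665 -0.442  0.04 ]
side white [221.5 137.7] [181 122  79  31 719] [0.53  0.235 0.03 ]
side white [207.  334.7] [  80  294  200   90 3922] [ 0.276 -0.363  0.03 ]
side red [297.1 119.3] [290 114  15  12 148] [0.755 0.158 0.08 ]
budare [ 0.82180185 -0.08087411  0.01      ] [ 0.80499799 -0.08550661  0.01      ]
tinto rim [0.37688031 0.118211   0.05      ] [0.38369995 0.11783791 0.05      ] salt lid [ 0.58458804 -0.05298465  0.05      ] [ 0.57227805 -0.05990121  0.05      ]
```

View pics/c.png

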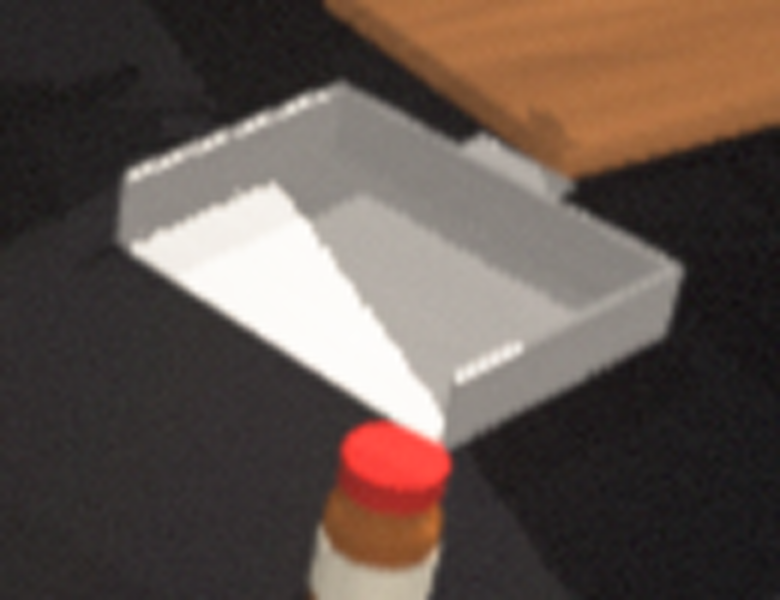

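View pics/d.png

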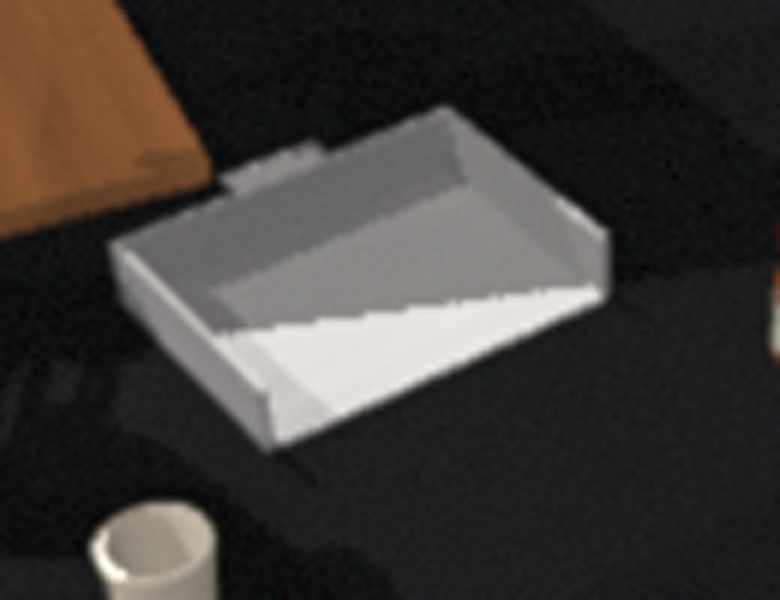

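Run:
```python
from h import *
a=snap('scene');b=snap('side')
f=lambda p,o:(p[0]/6+o[0]-.4,p[1]/6+o[1]-.4)
for nm,pa,pb,z in(('L mouth',(120,242),(270,450),0),('R mouth',(445,445),(607,298),0),('L mouth top',(126,178),(268,393),.04),('R mouth top',(447,380),(608,232),.04),('L back top',(342,83),(110,243),.04),('R back top',(683,268),(447,107),.04)):
  print(nm,ray(a,*f(pa,(325,115)),z).round(4),ray(b,*f(pb,(160,80)),z).round(4))
def tri(p,q):
  P=np.array(a['position']);d=ray(a,*p,0)-P;Q=np.array(b['position']);e=ray(b,*q,0)-Q
  t=np.linalg.lstsq(np.c_[d,-e],Q-P,rcond=None)[0];return (P+t[0]*d).round(3),(Q+t[1]*e).round(3)
print('salt',tri((282.2,191),(273.7,193)));print('spice cap',tri((389.9,192.9),(297.1,119.3)))
print('tinto',tri((304,140.6),(186.5,176)))
for p,q in(((275.5,169.9),(230.2,202.3)),((223.9,185.4),(257.4,244.8)),((234.2,221.1),(316.6,232))):print('lime',tri(p,q))
print('bud edges',[ray(b,u,v,.01).round(3) for u,v in((312,180),(351,206),(351,154),(391,181))])
print(R.from_quat(sensors.get_state()['eef_rot']).as_matrix().round(3))
```

```text
L mouth [0.4621 0.2182 0.    ] [ 0.4629  0.215  -0.    ]
R mouth [0.6732 0.2643 0.    ] [ 0.6752  0.2582 -0.    ]
L mouth top [0.4635 0.2163 0.04  ] [0.4655 0.2111 0.04  ]
R mouth top [0.6737 0.2567 0.04  ] [0.6788 0.2631 0.04  ]
L back top [0.4283 0.3725 0.04  ] [0.4289 0.3723 0.04  ]
R back top [0.6446 0.4167 0.04  ] [0.6451 0.4172 0.04  ]
salt (array([ 0.576, -0.051,  0.023]), array([ 0.576, -0.05 ,  0.024]))
spice cap (array([0.756, 0.159, 0.078]), array([0.756, 0.16 , 0.078]))
tinto (array([0.377, 0.119, 0.03 ]), array([0.378, 0.116, 0.027]))
lime (array([ 0.459, -0.017,  0.009]), array([ 0.459, -0.018,  0.008]))
lime (array([ 0.468, -0.181,  0.008]), array([ 0.468, -0.182,  0.008]))
lime (array([ 0.622, -0.208,  0.008]), array([ 0.622, -0.209,  0.008]))
bud edges [array([ 0.704, -0.038,  0.01 ]), array([ 0.749, -0.171,  0.01 ]), array([0.868, 0.012, 0.01 ]), array([ 0.905, -0.138,  0.01 ])]
[[-0.905  0.426 -0.   ]
 [ 0.426  0.905 -0.001]
 [-0.    -0.001 -1.   ]]
```

>>> step_arm([
  [[-3.6, -4.1, 0], [0, 0, 0]],
  [[-3.6, -4.1, 0], [0, 0, 0]],
  [[-3.6, -4.1, 0], [0, 0, 0]],
  [[-3.6, -4.1, 0], [0, 0, 0]],
  [[-3.6, -4.1, 0], [0, 0, 0]],
  [[-3.6, -4.1, 0], [0, 0, 0]],
  [[-3.6, -4.1, 0], [0, 0, 0]],
  [[-3.6, -4.1, 0], [0, 0, 0]],
  [[-3.6, -4.1, 0], [0, 0, 0]],
  [[-3.6, -4.1, 0], [0, 0, 0]],
  [[-3.6, -4.1, 0], [0, 0, 0]],
  [[-3.6, -4.1, 0], [0, 0, 0]],
], claw=-0.41)

```text
clock: 1.8
tool_pos: [0.4481, -0.0653, 0.2579]
eef_rot: [0.218, 0.976, 0.0, 0.0]
contact_force: [0.8, -0.6, -0.2]
opening: 0.298
finger_force: 0.0
```

>>> step_arm([
  [[0, 0, 0], [0, 0, 9.8]],
  [[0, 0, 0], [0, 0, 9.8]],
  [[0, 0, 0], [0, 0, 9.8]],
  [[0, 0, 0], [0, 0, 9.8]],
  [[0, 0, 0], [0, 0, 9.8]],
  [[0, 0, 0], [0, 0, 9.8]],
  [[0, 0, 0], [0, 0, 9.8]],
  [[0, 0, 0], [0, 0, 9.8]],
  [[0, 0, 0], [0, 0, 0]],
  [[0, 0, 0], [0, 0, 0]],
])

```text
clock: 3.05
tool_pos: [0.4476, -0.0634, 0.2578]
eef_rot: [0.785, 0.62, 0.0, -0.0]
contact_force: [-0.0, 1.0, 0.2]
opening: 0.298
finger_force: 0.0
```

```bash
cat >> h.py <<'E'
def pose():
    s=sensors.get_state();M=R.from_quat(s['eef_rot']).as_matrix()
    print('t',round(s['clock'],2),'pos',s['tool_pos'].round(4),'head',round(np.degrees(np.arctan2(M[1,0],M[0,0])),1),'tilt',np.degrees(M[:2,2]).round(2),'gap',s['opening']*88,'F',np.round(s['contact_force'],1),'q',np.round(s['q'],2))
    return s,M
def to(x,y,z=None):
    s,M=pose();p=s['tool_pos'];d=np.array([x,y,p[2] if z is None else z])-p
    print('move cm',(M.T@d*100).round(2))
def limes(show=True):
    out=[]
    a=snap('scene');b=snap('side')
    for n,s in(('scene',a),('side',b)):
        for c,st in blobs(s,(30,100,40),(75,255,255),40):
            p=ray(s,*c,.009)
            if p[0]>.2: print(n,p[:2].round(3),st[4])
E
python3 -c "
from h import *
to(.448,-.067,.024)"
```

```text
t 3.05 pos [ 0.4476 -0.0634  0.2578] head 76.6 tilt [0.01 0.01] gap 26.187765911598028 F [-0.   1.   0.2] q [-0.05  0.47  0.13  2.08 -0.11  0.6  -0.08]
move cm [-0.34  0.12 23.38]
```

>>> step_arm([
  [[-1.2, 0, 5], [0, 0, 0]],
  [[0, 0, 5], [0, 0, 0]],
  [[0, 0, 5], [0, 0, 0]],
  [[0, 0, 4], [0, 0, 0]],
  [[0, 0, 2.5], [0, 0, 0]],
  [[0, 0, 1.5], [0, 0, 0]],
  [[0, 0, 0.3], [0, 0, 0]],
  [[0, 0, 0], [0, 0, 0]],
])

```text
clock: 4.05
tool_pos: [0.4519, -0.0762, 0.0305]
eef_rot: [0.786, 0.618, -0.004, -0.005]
contact_force: [0.7, -0.3, -0.4]
opening: 0.294
finger_force: 0.0
```

```bash
python3 -c "
from h import *
to(.460,-.018,.024);to(.545,.34);limes();snap('side','e.png')"
```

```text
t 4.05 pos [ 0.4519 -0.0762  0.0305] head 76.4 tilt [-0.78  0.18] gap 25.913890965132907 F [ 0.7 -0.3 -0.4] q [ 0.05  0.94  0.03  2.19 -0.68  0.04  0.51]
move cm [ 5.85 -0.58  0.65]
t 4.05 pos [ 0.4519 -0.0762  0.0305] head 76.4 tilt [-0.78  0.18] gap 25.913890965132907 F [ 0.7 -0.3 -0.4] q [ 0.05  0.94  0.03  2.19 -0.68  0.04  0.51]
move cm [42.65 -0.74  0.  ]
scene [ 0.462 -0.015] 189
scene [ 0.469 -0.181] 240
scene [ 0.623 -0.208] 301
side [ 0.467 -0.013] 57
side [ 0.461 -0.039] 43
side [ 0.621 -0.21 ] 308
side [ 0.468 -0.183] 317
```

View pics/e.png

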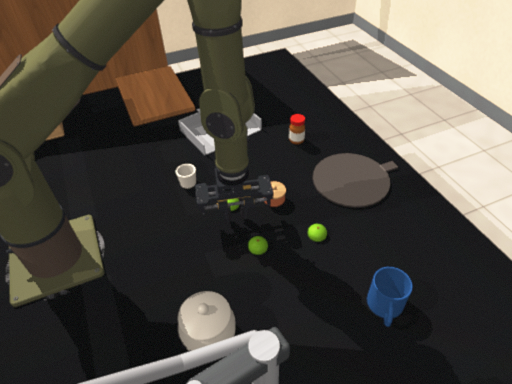

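>>> step_arm([
  [[0, 0, 0], [3, 0, 0]],
  [[0, 0, 0], [3, 0, 0]],
  [[0, 0, 0], [0, 0, 0]],
  [[0, 0, 0], [0, 0, 0]],
])

```text
clock: 4.7
tool_pos: [0.4513, -0.0763, 0.031]
eef_rot: [0.784, 0.617, -0.037, -0.046]
contact_force: [-0.0, -0.3, 0.2]
opening: 0.297
finger_force: 0.0
```

```bash
python3 -c "
from h import *
to(.460,-.018,.025)"
```

```text
t 4.7 pos [ 0.4513 -0.0763  0.031 ] head 76.4 tilt [-6.59  1.54] gap 26.177015134641664 F [-0.  -0.3  0.2] q [-0.03  0.96  0.18  2.1  -0.66  0.26  0.5 ]
move cm [ 5.87 -0.45  0.65]
```

>>> step_arm([
  [[0, -0.4, 0.3], [0, 0, 0]],
  [[0, 0, 0.3], [0, 0, 0]],
  [[0, 0, 0], [0, 0, 0]],
])

```text
clock: 5.08
tool_pos: [0.4468, -0.0752, 0.0251]
eef_rot: [0.785, 0.617, -0.037, -0.047]
contact_force: [-0.4, -1.4, 0.4]
opening: 0.295
finger_force: 0.0
```

```bash
python3 -c "
from h import *
to(.460,-.018);to(.52,.12);to(.545,.312)"
```

```text
t 5.08 pos [ 0.4468 -0.0752  0.0251] head 76.4 tilt [-6.63  1.57] gap 25.96481958987603 F [-0.4 -1.4  0.4] q [-0.02  0.97  0.16  2.11 -0.67  0.24  0.5 ]
move cm [ 5.87 -0.07  0.  ]
t 5.08 pos [ 0.4468 -0.0752  0.0251] head 76.4 tilt [-6.63  1.57] gap 25.96481958987603 F [-0.4 -1.4  0.4] q [-0.02  0.97  0.16  2.11 -0.67  0.24  0.5 ]
move cm [20.7   2.5  -0.31]
t 5.08 pos [ 0.4468 -0.0752  0.0251] head 76.4 tilt [-6.63  1.57] gap 25.96481958987603 F [-0.4 -1.4  0.4] q [-0.02  0.97  0.16  2.11 -0.67  0.24  0.5 ]
move cm [39.95  0.42 -0.07]
```

>>> step_arm([
  [[1.6, 0, 0], [0, 0, 0]],
  [[1.6, 0, 0], [0, 0, 0]],
  [[1.6, 0, 0], [0, 0, 0]],
  [[1.6, 0, 0], [0, 0, 0]],
  [[1.6, 0, 0], [0, 0, 0]],
  [[1.6, 0, 0], [0, 0, 0]],
  [[1.6, 0, 0], [0, 0, 0]],
  [[1.6, 0, 0], [0, 0, 0]],
  [[1.6, 0, 0], [0, 0, 0]],
  [[1.6, 0, 0], [0, 0, 0]],
])

```text
clock: 6.32
tool_pos: [0.4851, 0.0813, 0.0252]
eef_rot: [0.784, 0.617, -0.037, -0.046]
contact_force: [0.6, 0.2, 0.5]
opening: 0.299
finger_force: 0.2
```

```bash
python3 -c "
from h import *
to(.545,.312);limes();snap('scene','f.png')"
```

```text
t 6.33 pos [0.4851 0.0813 0.0252] head 76.4 tilt [-6.59  1.55] gap 26.32865032942946 F [0.6 0.2 0.5] q [-0.37  0.98  0.23  2.01 -0.75  0.36  0.27]
move cm [23.83  0.4  -0.07]
scene [ 0.468 -0.181] 249
scene [ 0.623 -0.209] 297
side [0.494 0.111] 142
side [ 0.621 -0.21 ] 300
side [ 0.468 -0.183] 323
```

View pics/f.png

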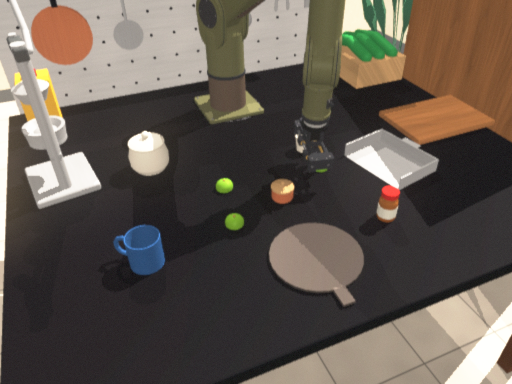

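>>> step_arm([
  [[1.8, 0, 0], [0, 0, 0]],
  [[1.8, 0, 0], [0, 0, 0]],
  [[1.8, 0, 0], [0, 0, 0]],
  [[1.8, 0, 0], [0, 0, 0]],
  [[1.8, 0, 0], [0, 0, 0]],
  [[1.8, 0, 0], [0, 0, 0]],
  [[1.8, 0, 0], [0, 0, 0]],
  [[1.8, 0, 0], [0, 0, 0]],
  [[1.8, 0, 0], [0, 0, 0]],
  [[1.8, 0, 0], [0, 0, 0]],
  [[1.8, 0, 0], [0, 0, 0]],
  [[1.8, 0, 0], [0, 0, 0]],
])

```text
clock: 7.98
tool_pos: [0.5359, 0.2913, 0.025]
eef_rot: [0.784, 0.617, -0.037, -0.046]
contact_force: [-0.1, -0.1, 0.6]
opening: 0.291
finger_force: 0.3
```

>>> step_arm([
  [[0, 0, 0], [0, 0, 0]],
  [[-3, 0, 0], [0, 0, 0]],
  [[-2, 0, 0], [-3, 0, 0]],
  [[0, 0, -5], [-3, 0, 0]],
  [[0, 0, -5], [0, 0, 0]],
  [[0, 0, 0], [0, 0, 0]],
  [[0, 0, 0], [0, 0, 0]],
])

```text
clock: 8.85
tool_pos: [0.5273, 0.2404, 0.1246]
eef_rot: [0.786, 0.618, -0.005, -0.005]
contact_force: [-1.2, -0.4, -0.6]
opening: 0.294
finger_force: 0.0
```

```bash
python3 -c "
from h import *
pose();limes()"
```

```text
t 8.85 pos [0.5273 0.2404 0.1246] head 76.4 tilt [-0.83  0.14] gap 25.88185265883206 F [-1.2 -0.4 -0.6] q [-0.78  0.89  0.5   1.82 -0.7   0.63 -0.09]
scene [0.541 0.324] 153
scene [ 0.468 -0.181] 247
scene [ 0.623 -0.209] 297
side [0.541 0.322] 127
side [ 0.621 -0.21 ] 303
side [ 0.468 -0.182] 325
```

>>> step_arm([
  [[-4.85, 0.45, 0], [0, 0, 0]],
  [[-4.85, 0.45, 0], [0, 0, 0]],
  [[-4.85, 0.45, 0], [0, 0, 0]],
  [[-4.85, 0.45, 0], [0, 0, 0]],
  [[-4.85, 0.45, 0], [0, 0, 0]],
  [[-4.85, 0.45, 0], [0, 0, 0]],
  [[-4.85, 0.45, 0], [0, 0, 0]],
  [[-4.85, 0.45, 0], [0, 0, 0]],
  [[-4.85, 0.45, 0], [0, 0, 0]],
  [[-4.85, 0.45, 0], [0, 0, 0]],
  [[0, 0, 0], [-0.8, 0, -2.8]],
  [[0, 0, 0], [0, 0, 0]],
])

```text
clock: 10.45
tool_pos: [0.4563, -0.2413, 0.1237]
eef_rot: [0.771, 0.637, -0.0, -0.001]
contact_force: [0.9, -0.2, 0.2]
opening: 0.294
finger_force: 0.0
```

```bash
python3 -c "
from h import *
to(.457,-.241,.025)"
```

```text
t 10.45 pos [ 0.4563 -0.2413  0.1237] head 79.1 tilt [-0.12  0.07] gap 25.863274727815387 F [ 0.9 -0.2  0.2] q [ 0.23  0.79  0.28  2.02 -0.53  0.41  0.73]
move cm [0.03 0.08 9.87]
```

>>> step_arm([
  [[0, 0.1, 4], [3, 0, 0]],
  [[0, 0, 3], [0, 0, 0]],
  [[0, 0, 2], [0, 0, 0]],
  [[0, 0, 0.8], [0, 0, 0]],
  [[0, 0, 0], [0, 0, 0]],
  [[0, 0, 0], [0, 0, 0]],
])

```text
clock: 11.2
tool_pos: [0.4559, -0.2409, 0.0274]
eef_rot: [0.77, 0.637, -0.017, -0.019]
contact_force: [0.1, -1.2, -0.4]
opening: 0.294
finger_force: 0.0
```

```bash
python3 -c "
from h import *
to(.468,-.182,.025);to(.529,.137,.025)"
```

```text
t 11.2 pos [ 0.4559 -0.2409  0.0274] head 79.2 tilt [-2.89  0.51] gap 25.91200122977131 F [ 0.1 -1.2 -0.4] q [ 0.28  0.97  0.19  1.99 -0.57  0.28  0.76]
move cm [6.01 0.09 0.23]
t 11.2 pos [ 0.4559 -0.2409  0.0274] head 79.2 tilt [-2.89  0.51] gap 25.91200122977131 F [ 0.1 -1.2 -0.4] q [ 0.28  0.97  0.19  1.99 -0.57  0.28  0.76]
move cm [38.49  0.11  0.21]
```

>>> step_arm([
  [[0, 0.1, 0.25], [0, 0, 0]],
  [[1.5, 0, 0], [0, 0, 0]],
  [[1.5, 0, 0], [0, 0, 0]],
  [[1.6, 0, 0], [0, 0, 0]],
  [[1.8, 0, 0], [0, 0, 0]],
  [[1.8, 0, 0], [0, 0, 0]],
  [[1.8, 0, 0], [0, 0, 0]],
  [[1.8, 0, 0], [0, 0, 0]],
  [[1.8, 0, 0], [0, 0, 0]],
  [[1.8, 0, 0], [0, 0, 0]],
  [[1.8, 0, 0], [0, 0, 0]],
])

```text
clock: 12.58
tool_pos: [0.4888, -0.0709, 0.0242]
eef_rot: [0.77, 0.637, -0.017, -0.02]
contact_force: [0.6, -0.4, 0.5]
opening: 0.297
finger_force: 0.2
```

```bash
python3 -c "
from h import *
to(.529,.137,.025);limes()"
```

```text
t 12.57 pos [ 0.4888 -0.0709  0.0242] head 79.2 tilt [-2.94  0.54] gap 26.12539776949086 F [ 0.6 -0.4  0.5] q [-0.05  0.97  0.18  2.05 -0.71  0.23  0.56]
move cm [21.17  0.05 -0.1 ]
scene [0.541 0.324] 155
scene [ 0.623 -0.208] 308
side [0.541 0.322] 127
side [ 0.497 -0.048] 115
side [ 0.622 -0.21 ] 308
```

>>> step_arm([
  [[1.8, 0, 0], [0, 0, 0]],
  [[1.8, 0, 0], [0, 0, 0]],
  [[1.8, 0, 0], [0, 0, 0]],
  [[1.8, 0, 0], [0, 0, 0]],
  [[1.8, 0, 0], [0, 0, 0]],
  [[1.8, 0, 0], [0, 0, 0]],
  [[1.8, 0, 0], [0, 0, 0]],
  [[1.8, 0, 0], [0, 0, 0]],
  [[1.8, 0, 0], [0, 0, 0]],
  [[1.6, 0, 0], [0, 0, 0]],
])

```text
clock: 13.92
tool_pos: [0.5221, 0.1028, 0.0241]
eef_rot: [0.77, 0.637, -0.017, -0.02]
contact_force: [0.3, -0.8, 0.3]
opening: 0.293
finger_force: 0.2
```

>>> step_arm([
  [[0.4, 0.19, 0], [0, 0, -3.75]],
  [[0.4, 0.19, 0], [0, 0, -3.75]],
  [[0.4, 0.19, 0], [0, 0, -3.75]],
  [[0.4, 0.19, 0], [0, 0, -3.75]],
  [[0.4, 0.19, 0], [0, 0, -3.75]],
  [[0.4, 0.19, 0], [0, 0, -3.75]],
  [[0, 0, 0], [0, 0, 0]],
])

```text
clock: 14.8
tool_pos: [0.5339, 0.1269, 0.0237]
eef_rot: [0.631, 0.776, -0.012, -0.023]
contact_force: [0.1, -0.1, 0.3]
opening: 0.293
finger_force: 0.0
```

```bash
python3 -c "
from h import *
s,M=pose();limes()
ex=np.array([.979,.206]);ey=np.array([-.203,.979]);d=s['tool_pos'][:2]-[.553,.316];print('tray xy',d@ex,d@ey)
to(.500,.274)"
```

```text
t 14.8 pos [0.5339 0.1269 0.0237] head 101.8 tilt [-2.93  0.57] gap 25.823289476702712 F [ 0.1 -0.1  0.3] q [-0.44  1.    0.23  1.89 -0.63  0.38  0.5 ]
scene [0.541 0.324] 153
scene [ 0.624 -0.209] 291
side [0.536 0.323] 94
side [0.54  0.146] 53
side [ 0.622 -0.21 ] 300
tray xy -0.05766792685538191 -0.18125808883516564
t 14.9 pos [0.5337 0.1263 0.0237] head 101.7 tilt [-2.94  0.54] gap 26.106800948966836 F [ 0.8 -0.1  0.1] q [-0.44  1.    0.23  1.89 -0.63  0.38  0.5 ]
move cm [15.14 -0.3   0.31]
```

>>> step_arm([
  [[1.4, -0.05, 0], [0, 0, 0]],
  [[1.4, -0.05, 0], [0, 0, 0]],
  [[1.4, -0.05, 0], [0, 0, 0]],
  [[1.4, -0.05, 0], [0, 0, 0]],
  [[1.4, -0.05, 0], [0, 0, 0]],
  [[1.4, -0.05, 0], [0, 0, 0]],
  [[1.4, -0.05, 0], [0, 0, 0]],
  [[1.4, -0.05, 0], [0, 0, 0]],
  [[1.4, -0.05, 0], [0, 0, 0]],
  [[0, 0, 0], [0, 0, 0]],
])

```text
clock: 16.15
tool_pos: [0.5033, 0.2506, 0.0263]
eef_rot: [0.63, 0.776, -0.012, -0.023]
contact_force: [0.7, -0.2, 1.1]
opening: 0.297
finger_force: 0.0
```

>>> step_arm([
  [[-3, 0, 0], [0, 0, 0]],
  [[-3, 0, 0], [-3, 0, 0]],
  [[0, 0, -5], [0, 0, 0]],
  [[0, 0, -5], [0, 0, 0]],
  [[0, 0, 0], [0, 0, 0]],
])

```text
clock: 16.77
tool_pos: [0.5185, 0.1874, 0.1285]
eef_rot: [0.632, 0.775, 0.01, -0.004]
contact_force: [-0.1, 0.2, 0.3]
opening: 0.296
finger_force: 0.0
```

```bash
python3 -c "
from h import *
pose();limes()
to(.601,-.266)"
```

```text
t 16.77 pos [0.5185 0.1874 0.1285] head 101.6 tilt [0.39 1.21] gap 26.088612325022055 F [-0.1  0.2  0.3] q [-0.63  0.82  0.36  1.93 -0.62  0.5   0.38]
scene [0.496 0.282] 146
scene [0.541 0.324] 153
scene [ 0.624 -0.209] 292
side [0.514 0.295] 229
side [ 0.621 -0.21 ] 302
t 16.88 pos [0.5162 0.1877 0.1254] head 101.6 tilt [0.04 1.15] gap 25.821834383084365 F [-0.3 -0.5  0. ] q [-0.63  0.82  0.36  1.93 -0.62  0.49  0.38]
move cm [-46.14  -0.85  -0.9 ]
```

>>> step_arm([
  [[-5.1, -0.1, 0], [0, 0, 0]],
  [[-5.1, -0.1, 0], [0, 0, 0]],
  [[-5.1, -0.1, 0], [0, 0, 0]],
  [[-5.1, -0.1, 0], [0, 0, 0]],
  [[-5.1, -0.1, 0], [0, 0, 0]],
  [[-5.1, -0.1, 0], [0, 0, 0]],
  [[-5.1, -0.1, 0], [0, 0, 0]],
  [[-5.1, -0.1, 0], [0, 0, 0]],
  [[-5.1, -0.1, 0], [0, 0, 0]],
], claw=-0.545)

```text
clock: 18.0
tool_pos: [0.5992, -0.2644, 0.1141]
eef_rot: [0.632, 0.775, 0.008, -0.008]
contact_force: [1.2, 0.6, 0.4]
opening: 0.227
finger_force: 0.0
```

>>> step_arm([
  [[0, 0, 0], [0, 0, 8]],
  [[0, 0, 0], [0, 0, 8]],
  [[0, 0, 0], [0, 0, 8]],
  [[0, 0, 0], [0, 0, 8]],
  [[0, 0, 0], [0, 0, 0]],
  [[0, 0, 0], [0, 0, 0]],
])

```text
clock: 18.75
tool_pos: [0.5995, -0.263, 0.1151]
eef_rot: [0.82, 0.572, 0.005, -0.009]
contact_force: [0.2, 0.5, -0.4]
opening: 0.227
finger_force: 0.0
```

```bash
python3 -c "
from h import *
to(.601,-.265,.025);to(.622,-.209)"
```

```text
t 18.75 pos [ 0.5995 -0.263   0.1151] head 69.8 tilt [-0.09  1.19] gap 19.947868090920466 F [ 0.2  0.5 -0.4] q [ 0.12  0.96  0.46  1.59 -0.59  0.75  0.51]
move cm [-0.3   0.28  9.01]
t 18.75 pos [ 0.5995 -0.263   0.1151] head 69.8 tilt [-0.09  1.19] gap 19.947868090920466 F [ 0.2  0.5 -0.4] q [ 0.12  0.96  0.46  1.59 -0.59  0.75  0.51]
move cm [5.85 0.24 0.11]
```

>>> step_arm([
  [[-0.3, 0.26, 0], [0, -1.1, 0]],
  [[0, 0, 4], [0, 0, 0]],
  [[0, 0, 3], [0, 0, 0]],
  [[0, 0, 1.5], [0, 0, 0]],
  [[0, 0, 0.5], [0, 0, 0]],
  [[0, 0, 0], [0, 0, 0]],
  [[0, 0, 0], [0, 0, 0]],
])

```text
clock: 19.62
tool_pos: [0.6016, -0.2672, 0.0273]
eef_rot: [0.821, 0.571, -0.002, -0.002]
contact_force: [0.1, 0.2, -0.3]
opening: 0.227
finger_force: 0.0
```

```bash
python3 -c "
from h import *
to(.622,-.209,.025);to(.654,-.12,.025)"
```

```text
t 19.62 pos [ 0.6016 -0.2672  0.0273] head 69.7 tilt [-0.28  0.05] gap 19.960865780255443 F [ 0.1  0.2 -0.3] q [ 0.15  1.09  0.4   1.59 -0.65  0.61  0.54]
move cm [ 6.17 -0.11  0.22]
t 19.62 pos [ 0.6016 -0.2672  0.0273] head 69.7 tilt [-0.28  0.05] gap 19.960865780255443 F [ 0.1  0.2 -0.3] q [ 0.15  1.09  0.4   1.59 -0.65  0.61  0.54]
move cm [15.62 -0.2   0.21]
```

>>> step_arm([
  [[0, -0.15, 0.2], [0, 0, 0]],
  [[1.5, 0, 0], [0, 0, 0]],
  [[1.5, 0, 0], [0, 0, 0]],
  [[1.5, 0, 0], [0, 0, 0]],
  [[1.5, 0, 0], [0, 0, 0]],
  [[1.5, 0, 0], [0, 0, 0]],
  [[1.5, 0, 0], [0, 0, 0]],
  [[1.4, 0, 0], [0, 0, 0]],
])

```text
clock: 20.62
tool_pos: [0.636, -0.1677, 0.0241]
eef_rot: [0.821, 0.571, -0.002, -0.003]
contact_force: [0.4, -0.2, 0.3]
opening: 0.226
finger_force: 0.1
```

>>> step_arm([
  [[0.5, 0.22, 0], [0, 0, -4]],
  [[0.5, 0.22, 0], [0, 0, -4]],
  [[0.5, 0.22, 0], [0, 0, -4]],
  [[0.5, 0.22, 0], [0, 0, -4]],
  [[0.5, 0.22, 0], [0, 0, -4]],
  [[0, 0, 0], [0, 0, 0]],
  [[0, 0, 0], [0, 0, 0]],
])

```text
clock: 21.5
tool_pos: [0.6515, -0.1468, 0.024]
eef_rot: [0.71, 0.705, -0.002, -0.003]
contact_force: [-0.7, 0.6, -0.3]
opening: 0.228
finger_force: 0.0
```

```bash
python3 -c "
from h import *
to(.65,-.02,.025);limes();a=snap('scene');b=snap('side');print(a['img'].shape)
A=cv2.resize(a['img'][140:310,200:400],(400,340));B=cv2.resize(b['img'][130:300,200:400],(400,340));cv2.imwrite('pics/g.png',np.hstack([A,B])[:,:,::-1])"
```

```text
t 21.5 pos [ 0.6515 -0.1468  0.024 ] head 89.6 tilt [-0.4  0.1] gap 20.090550386753005 F [-0.7  0.6 -0.3] q [-0.02  1.09  0.35  1.55 -0.56  0.61  0.62]
move cm [12.68 -0.24 -0.08]
scene [0.496 0.282] 149
scene [0.541 0.324] 155
side [0.517 0.301] 270
(384, 512, 3)
```

View pics/g.png

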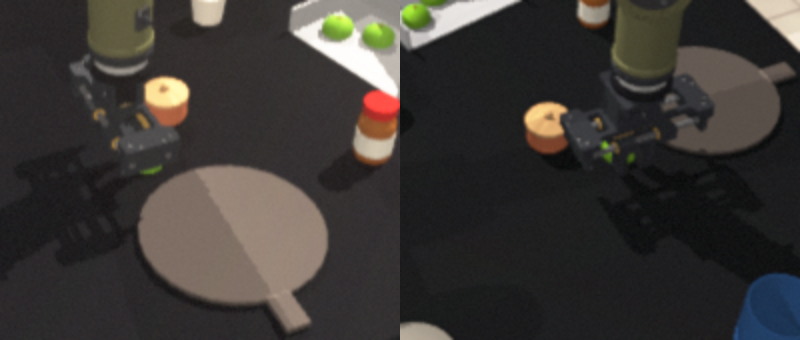

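>>> step_arm([
  [[1.45, 0, 0], [0, 0, 0]],
  [[1.45, 0, 0], [0, 0, 0]],
  [[1.45, 0, 0], [0, 0, 0]],
  [[1.45, 0, 0], [0, 0, 0]],
  [[1.45, 0, 0], [0, 0, 0]],
  [[1.45, 0, 0], [0, 0, 0]],
  [[1.45, 0, 0], [0, 0, 0]],
  [[1.45, 0, 0], [0, 0, 0]],
])

```text
clock: 22.7
tool_pos: [0.6523, -0.0297, 0.0242]
eef_rot: [0.709, 0.705, -0.002, -0.003]
contact_force: [-0.4, 0.4, -0.3]
opening: 0.227
finger_force: 0.1
```

>>> step_arm([
  [[0.5, 0.22, 0], [0, 0, -4]],
  [[0.5, 0.22, 0], [0, 0, -4]],
  [[0.5, 0.22, 0], [0, 0, -4]],
  [[0.5, 0.22, 0], [0, 0, -4]],
  [[0, 0, 0], [0, 0, 0]],
  [[0, 0, 0], [0, 0, 0]],
])

```text
clock: 23.45
tool_pos: [0.6589, -0.0101, 0.0242]
eef_rot: [0.605, 0.797, -0.001, -0.003]
contact_force: [-0.6, -0.5, 0.1]
opening: 0.228
finger_force: 0.0
```

```bash
python3 -c "
from h import *
s,M=pose();limes()
ex=np.array([.979,.206]);ey=np.array([-.203,.979]);d=s['tool_pos'][:2]-[.553,.316];print('tray xy',d@ex,d@ey)
t=np.array([.553,.316])+.052*ex-.19*ey;print(t);to(*t)"
```

```text
t 23.45 pos [ 0.6589 -0.0101  0.0242] head 105.6 tilt [-0.39  0.1 ] gap 20.05666437686883 F [-0.6 -0.5  0.1] q [-0.21  1.07  0.3   1.58 -0.51  0.57  0.65]
scene [0.496 0.282] 149
scene [0.541 0.324] 153
scene [0.667 0.021] 44
side [0.517 0.301] 270
tray xy 0.03653155878998414 -0.34077029389406155
[0.642478 0.140702]
t 23.55 pos [ 0.6589 -0.0103  0.0242] head 105.6 tilt [-0.39  0.09] gap 20.089828277434467 F [0.4 0.2 0.4] q [-0.21  1.07  0.3   1.58 -0.51  0.57  0.65]
move cm [14.99  2.48  0.03]
```

>>> step_arm([
  [[1.5, 0, 0], [0, 0, 0]],
  [[1.5, 0, 0], [0, 0, 0]],
  [[1.5, 0, 0], [0, 0, 0]],
  [[1.5, 0, 0], [0, 0, 0]],
  [[1.5, 0, 0], [0, 0, 0]],
  [[1.5, 0, 0], [0, 0, 0]],
  [[1.5, 0, 0], [0, 0, 0]],
  [[1.5, 0, 0], [0, 0, 0]],
])

```text
clock: 24.55
tool_pos: [0.6263, 0.1065, 0.0247]
eef_rot: [0.604, 0.797, -0.001, -0.003]
contact_force: [-0.2, -1.1, 0.1]
opening: 0.224
finger_force: 0.1
```

>>> step_arm([
  [[0.5, -0.22, 0], [0, 0, 4.2]],
  [[0.5, -0.22, 0], [0, 0, 4.2]],
  [[0.5, -0.22, 0], [0, 0, 4.2]],
  [[0, 0, 0], [0, 0, 0]],
  [[0, 0, 0], [0, 0, 0]],
])

```text
clock: 25.18
tool_pos: [0.6173, 0.1189, 0.0248]
eef_rot: [0.687, 0.726, -0.002, -0.003]
contact_force: [0.1, 1.0, 0.4]
opening: 0.228
finger_force: 0.0
```

```bash
python3 -c "
from h import *
to(.610,.29,.025);limes()"
```

```text
t 25.18 pos [0.6173 0.1189 0.0248] head 93.1 tilt [-0.37  0.1 ] gap 20.041221237122315 F [0.1 1.  0.4] q [-0.45  1.06  0.35  1.69 -0.65  0.52  0.37]
move cm [17.13  0.21  0.02]
scene [0.496 0.282] 149
scene [0.541 0.324] 153
side [0.517 0.301] 269
side [0.627 0.141] 49
side [0.597 0.152] 50
```

>>> step_arm([
  [[1.45, 0.02, 0], [0, 0, 0]],
  [[1.45, 0.02, 0], [0, 0, 0]],
  [[1.45, 0.02, 0], [0, 0, 0]],
  [[1.45, 0.02, 0], [0, 0, 0]],
  [[1.45, 0.02, 0], [0, 0, 0]],
  [[1.45, 0.02, 0], [0, 0, 0]],
  [[1.45, 0.02, 0], [0, 0, 0]],
  [[1.45, 0.02, 0], [0, 0, 0]],
  [[1.45, 0.02, 0], [0, 0, 0]],
  [[1.45, 0.02, 0], [0, 0, 0]],
  [[0, 0, 0], [0, 0, 0]],
])

```text
clock: 26.65
tool_pos: [0.611, 0.266, 0.0249]
eef_rot: [0.687, 0.727, -0.001, -0.004]
contact_force: [0.9, -0.1, 0.4]
opening: 0.229
finger_force: 0.0
```

>>> step_arm([
  [[-2, 0, 0], [0, 0, 0]],
  [[-2, 0, 0], [0, 0, 0]],
  [[0, 0, -4], [0, 0, 0]],
  [[0, 0, -5], [0, 0, 0]],
  [[0, 0, -5], [0, 0, 0]],
  [[-5, 0, -5], [0, 0, 0]],
  [[-5, 0, 0], [0, 0, 0]],
  [[-5, 0, 0], [0, 0, 0]],
  [[-5, 0, 0], [0, 0, 0]],
  [[0, 0, 0], [0, 0, 0]],
])

```text
clock: 27.9
tool_pos: [0.6244, 0.0199, 0.2097]
eef_rot: [0.692, 0.721, -0.003, -0.001]
contact_force: [0.2, 0.2, -0.1]
opening: 0.226
finger_force: 0.0
```

```bash
python3 -c "
from h import *
pose();limes();a=snap('scene');b=snap('side')
A=cv2.resize(a['img'][110:310,200:450],(400,320));B=cv2.resize(b['img'][80:280,160:410],(400,320));cv2.imwrite('pics/i.png',np.hstack([A,B])[:,:,::-1])"
```

```text
t 27.9 pos [0.6244 0.0199 0.2097] head 92.4 tilt [-0.36 -0.16] gap 19.895139176599514 F [ 0.2  0.2 -0.1] q [-0.39  0.81  0.53  1.63 -0.51  0.85  0.39]
scene [0.496 0.282] 149
scene [0.577 0.311] 326
side [0.609 0.299] 131
side [0.517 0.301] 269
```

View pics/i.png

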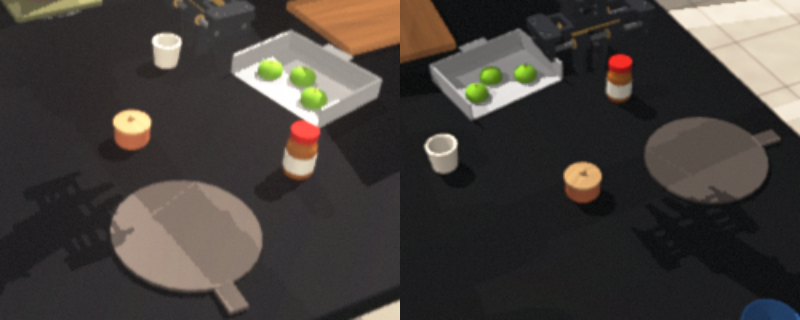

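The two views show all three limes well inside the tray mouth, in the left panel at about (270,69), (303,77) and (313,98). The pot, cup, jar and griddle are still standing.

```bash
python3 -c "
from h import *
print(finish_job())"
```

```text
the job is handed in; nothing more can be done
None
```

All three lime halves now lie wholly inside the scrap tray, slid there cut face down; in the last pictures nothing else looked moved, and the job was handed in at about 28 s of the 72 s allowed.

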